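# Change over the level gauges on the hook stand

## Robot

A 6-joint arm with a two-finger parallel gripper is mounted at the origin on a cart in front of the work surface, level with it; the furniture and walls round the work are solid. World frame = base frame: x ahead of the robot, y to its left, z up, the work surface at z = 0. Lengths are in mm, angles in rad, forces in N, time in s.
With the tool pointing down it reaches from about 250 to 725 mm from the base axis. Payload 9.7 kg.
Tool frame: the origin (TCP) lies at the very end of the fingers, on their centre line; the grasp point (between the pads) lies r.grip_depth behind it (r.grip_depth is the distance from the TCP to the grasp point, in mm); y points along the fingers, z is the direction in which the jaws open and shut, and the axes are right-handed (so a half turn about y gives the same grasp; the last joint's range is limited). The gripper opens to 85 mm and grips with 20 to 120 N. Pads are 22 mm wide; open, the fingers measure 114 mm over their backs; the gripper's body (76 mm by 85 mm) begins 54 mm behind the grasp point. The pads swing forward as they close: fully open they stand 13 mm farther back than shut.
Start: joints at [1.234, 0.087, 0.176, 1.66, 0, 1.571], TCP at [181.755, 519.097, 231.284] pointing down, gripper open.
Joint ranges: [-3.13, 3.13], [-0.85, 1.81], [-1.15, 1.24], [-2.2, 2.28], [-1.44, 1.52], [-3.14, 3.14]. Speed limits (rad/s): [2.22, 2.22, 2.57, 3.14, 3.14, 3.14].

## Interface

Orientations are given as [roll, pitch, yaw] about the fixed x, y, z axes, in that order (R = Rz(yaw) Ry(pitch) Rx(roll)).
In Python, from rig import observe, capture, get_calibration, r, models gives the robot as it stands.
- The arm moves only by the tool drive_tool, never from a script. Its argument "deltas" is a list of rows, each a list of 5 numbers: the shift along the world's x, y, z in cm, then the turn about the world's z in degrees, then the finger opening in cm, from 0 to 8.54. A call has 1 to 20 rows; each row is the pose to reach, as a shift and turn from the pose commanded when the call began; what a row does not reach only later rows make up. A row lasts 1/8 s, in which the tool goes at most 62.5 mm and 10.7 degrees, less where a joint would pass 70% of its speed; a pose out of reach is approached as far as the arm can. A call with a gripper value outside its range is refused whole. The fingers move at their own pace and stop on an object; "force" is the grip in N (left out, the last holds). Time passes only in rows, so rows that repeat a pose let the fingers close. It gives the time, the measured TCP pose, the force and the opening at its end, in the units of the state.
- observe(): the state, without advancing time (a new reading comes with each control period).
- capture(name): name is "side" or "top"; returns (picture, depth): 400x640x3 uint8, blue, green, red; 400x640 float32, mm along the optical axis (not along the pixel's ray), 0 where there is no reading.
- get_calibration(name): a dict with "K" (3x3 intrinsics, pixels), "position" and "orientation" of the camera in the world. Camera axes: x right, y down, z forward; pixel columns grow to the right and rows downward; lengths in mm; the calibration is good to about 2 mm. A picture is of the moment at which its call begins. get_calibration takes no time and is no camera call.
- r.finish_job(): hands the job in, once; it reports no verdict.
Trained networks look in the newest picture that a camera, given by its name, has taken for a name from the list of things; names that differ only in an ending like _2 or _b are one class to them, and where a whole thing is asked for, a point or a joint stands for the part that bears it (a point fixed in the world has none). Each returns a list of dicts, best first, with "score" (0 to 1); they miss things now and then, are a little off and sometimes report something else, mostly with a low value. They report only what shows in the picture. A call takes as long as a camera call.
- models.find_in(camera, target): "rect" ([left, top, right, bottom] in pixels, round what is visible of it).
The state is a dict: "clock": time; "qpos": joint angles; "qd": joint speeds; "joint_efforts": joint torques, N m; "tool_pos": TCP position; "tcp_rot": TCP orientation; "wrist_force": force on the tool from outside, world axes, zero at the start; "torque": the same for the moment, N m; "gripper_width": finger opening in mm.
Only numpy, scipy, OpenCV 4.12 (cv2) and the standard library are available. Lean on these libraries where they do the work, as an engineer would, in place of code of your own. Each camera call takes 0.05 s, during which the arm holds its last target. There are 200 camera calls.

## Task

Change over the hook stand: lift every old round dial plate off its hook and lower it into the white slotted caddy, and hang every rectangular level gauge from the rack on a hook of its own with its marked scale facing outward, away from the stand's bar. Clear all the dials off before you hang the first gauge, let the gauges hang freely, and leave the timer and the beaker where they stand.

Things in the scene. Friction and masses are not known exactly. Their poses are not given: they have to be found in the camera images.
- gauge_1: Level gauge, aluminium plate 6 mm thick, 158 mm tall, 70 g; may be absent. Origin: middle of its lower edge; z up the plate, y across, x through the thickness. Body rectangular, 60 mm wide, z 0-85 mm; scale lines on its -x face only, +x face blank. Above: a window (see its point), then a grip tab 36 mm wide, z 115-158 mm; fingers go before and behind the tab, tips kept above z = 125 mm to clear the hook.
- gauge_1_window (a point): Middle of the upper edge of gauge_1's window, 115 mm up its z. The window is 30 mm wide and 30 mm high (z 85-115 mm), framed to 46 mm width; the hook passes through it and this edge rests on the hook.
- gauge_2: Level gauge like gauge_1; may be absent. The gauges start upright in the bays of slot_rack, some with the marked -x face towards the robot, some away.
- gauge_2_window (a point): Middle of the upper edge of gauge_2's window, 115 mm up its z. The window is 30 mm wide and 30 mm high (z 85-115 mm), framed to 46 mm width; the hook passes through it and this edge rests on the hook.
- gauge_3: Level gauge like gauge_1; may be absent.
- gauge_3_window (a point): Middle of the upper edge of gauge_3's window, 115 mm up its z. The window is 30 mm wide and 30 mm high (z 85-115 mm), framed to 46 mm width; the hook passes through it and this edge rests on the hook.
- dial_1: Old dial plate, aluminium 6 mm thick, 158 mm tall, 70 g; may be absent. Origin: middle of its lower edge; z up the plate, y across, x through the thickness. Body a round disc of 87 mm diameter, z 0-87 mm, with a fan of ticks on the -x face; window and grip tab as on the gauges. Starts hanging on a hook.
- dial_1_window (a point): Middle of the upper edge of dial_1's window, 115 mm up its z. The window is 30 mm wide and 30 mm high (z 85-115 mm), framed to 46 mm width; the hook passes through it and this edge rests on the hook.
- dial_2: Dial plate like dial_1; may be absent.
- dial_2_window (a point): Middle of the upper edge of dial_2's window, 115 mm up its z. The window is 30 mm wide and 30 mm high (z 85-115 mm), framed to 46 mm width; the hook passes through it and this edge rests on the hook.
- dial_3: Dial plate like dial_1; may be absent.
- dial_3_window (a point): Middle of the upper edge of dial_3's window, 115 mm up its z. The window is 30 mm wide and 30 mm high (z 85-115 mm), framed to 46 mm width; the hook passes through it and this edge rests on the hook.
- hook_stand: Fixed steel stand, three hooks 110 mm apart. Origin on the desk below the middle hook's low point; -x is outward, the way the hooks point (to the robot). Base 12 mm thick, x 25 to 135 mm, 420 mm wide; posts 14 mm thick at x 85, y +-185 mm, up to z 225 mm; cross bar 12 mm thick at x 85, z 199 mm.
- hook_1 (a point): Hook at stand y = 110 mm: top of the wire at its low point, 188.5 mm above the desk, axes as the stand's. Wire 7 mm thick, coming from the bar 85 mm behind and sloping down 14 mm, level from 6 mm behind to 6 mm before this point, then turned up at 45 degrees to an end 16 mm in front and 6.5 mm above.
- hook_2 (a point): Hook at stand y = 0 mm: top of the wire at its low point, 188.5 mm above the desk, axes as the stand's. Wire 7 mm thick, coming from the bar 85 mm behind and sloping down 14 mm, level from 6 mm behind to 6 mm before this point, then turned up at 45 degrees to an end 16 mm in front and 6.5 mm above.
- hook_3 (a point): Hook at stand y = -110 mm: top of the wire at its low point, 188.5 mm above the desk, axes as the stand's. Wire 7 mm thick, coming from the bar 85 mm behind and sloping down 14 mm, level from 6 mm behind to 6 mm before this point, then turned up at 45 degrees to an end 16 mm in front and 6.5 mm above.
- stand_bar (a point): Point 85 mm behind the middle hook (stand x = +85 mm), just below the cross bar: inward from the hooks.
- slot_rack: Fixed grey rack 70 x 264 mm, 46 mm high. Origin under its centre; one slot along its y, 8.5 mm wide, floor at z 10 mm, rails up to z 44, dividers up to z 46; three bays 74 mm long centred at y -84, 0 and 84 mm.
- return_caddy: Loose white caddy 112 x 172 mm, 60 mm high, 0.6 kg, origin under its centre, z up; floor 5 mm. Three slots open at the top, centred at y -70, 0, 70 mm, each 20 mm wide in y, 100 mm long in x, 60 mm high walls 4 mm thick. A dial goes in lower edge first, its plane along the caddy's x, and leans a little when let go.
- timer: Bystander: white kitchen-type timer, 41 x 66 x 67 mm, origin under its centre.
- beaker: Bystander: white beaker 66 mm across, 73 mm high, origin under its centre.

How it is judged (in metres and radians):
On the way:
1. every dial plate that is there is in the return caddy, before a gauge hangs on a hook (height (world z) of each of dial_1, dial_2, dial_3 below 0.05 m and horizontal distance between each of dial_1, dial_2, dial_3 and return_caddy below 0.095 m), for 0.2 s.
At the end, for the whole second after the job is handed in: Each gauge hangs free and still on its own hook (window edge within 35 mm sideways of the hook's low point and 180-210 mm high, gauges 60 mm apart, upright within 0.3 rad), scale away from the bar; each dial lies still in the upright return caddy, lower edge inside the walls and below 50 mm ((horizontal distance between gauge_1_window and hook_1 below 0.035 m or horizontal distance between gauge_1_window and hook_2 below 0.035 m or horizontal distance between gauge_1_window and hook_3 below 0.035 m) and height (world z) of gauge_1_window between 0.18 and 0.21 m and x of stand_bar in the frame of gauge_1 above 0.035 m and angle between each of gauge_1, gauge_2, gauge_3's own z axis and vertical below 0.3 rad and linear speed of each of gauge_1, gauge_2, gauge_3, dial_1, dial_2, dial_3 below 0.05 m/s and contact force between each of gauge_1, gauge_2, gauge_3, dial_1, dial_2, dial_3 and the fingers below 0.05 N and (horizontal distance between gauge_2_window and hook_1 below 0.035 m or horizontal distance between gauge_2_window and hook_2 below 0.035 m or horizontal distance between gauge_2_window and hook_3 below 0.035 m) and height (world z) of gauge_2_window between 0.18 and 0.21 m and x of stand_bar in the frame of gauge_2 above 0.035 m and (horizontal distance between gauge_3_window and hook_1 below 0.035 m or horizontal distance between gauge_3_window and hook_2 below 0.035 m or horizontal distance between gauge_3_window and hook_3 below 0.035 m) and height (world z) of gauge_3_window between 0.18 and 0.21 m and x of stand_bar in the frame of gauge_3 above 0.035 m and distance between gauge_1 and gauge_2 above 0.06 m and distance between each of gauge_1, gauge_2 and gauge_3 above 0.06 m and height (world z) of each of dial_1, dial_2, dial_3 below 0.05 m and x of dial_1 in the frame of return_caddy between -0.052 and 0.052 m and y of dial_1 in the frame of return_caddy between -0.084 and 0.084 m and z of each of dial_1, dial_2, dial_3 in the frame of return_caddy above -0.002 m and x of dial_2 in the frame of return_caddy between -0.052 and 0.052 m and y of dial_2 in the frame of return_caddy between -0.084 and 0.084 m and x of dial_3 in the frame of return_caddy between -0.052 and 0.052 m and y of dial_3 in the frame of return_caddy between -0.084 and 0.084 m and angle between return_caddy's own z axis and vertical below 0.1 rad); the robot touches nothing.
It fails at once if the timer or the beaker is pushed more than 4 cm (distance of any of timer, beaker from where it was at the start of the episode above 0.04 m).
It fails at once if a gauge is hung (let go on a hook) while a dial plate still hangs on the stand (((horizontal distance between gauge_1_window and hook_1 below 0.035 m and height (world z) of gauge_1_window above 0.18 m and contact force between gauge_1 and the fingers below 0.05 N) or (horizontal distance between gauge_1_window and hook_2 below 0.035 m and height (world z) of gauge_1_window above 0.18 m and contact force between gauge_1 and the fingers below 0.05 N) or (horizontal distance between gauge_1_window and hook_3 below 0.035 m and height (world z) of gauge_1_window above 0.18 m and contact force between gauge_1 and the fingers below 0.05 N) or (horizontal distance between gauge_2_window and hook_1 below 0.035 m and height (world z) of gauge_2_window above 0.18 m and contact force between gauge_2 and the fingers below 0.05 N) or (horizontal distance between gauge_2_window and hook_2 below 0.035 m and height (world z) of gauge_2_window above 0.18 m and contact force between gauge_2 and the fingers below 0.05 N) or (horizontal distance between gauge_2_window and hook_3 below 0.035 m and height (world z) of gauge_2_window above 0.18 m and contact force between gauge_2 and the fingers below 0.05 N) or (horizontal distance between gauge_3_window and hook_1 below 0.035 m and height (world z) of gauge_3_window above 0.18 m and contact force between gauge_3 and the fingers below 0.05 N) or (horizontal distance between gauge_3_window and hook_2 below 0.035 m and height (world z) of gauge_3_window above 0.18 m and contact force between gauge_3 and the fingers below 0.05 N) or (horizontal distance between gauge_3_window and hook_3 below 0.035 m and height (world z) of gauge_3_window above 0.18 m and contact force between gauge_3 and the fingers below 0.05 N)) and ((horizontal distance between dial_1_window and hook_1 below 0.035 m and height (world z) of dial_1_window above 0.18 m) or (horizontal distance between dial_1_window and hook_2 below 0.035 m and height (world z) of dial_1_window above 0.18 m) or (horizontal distance between dial_1_window and hook_3 below 0.035 m and height (world z) of dial_1_window above 0.18 m) or (horizontal distance between dial_2_window and hook_1 below 0.035 m and height (world z) of dial_2_window above 0.18 m) or (horizontal distance between dial_2_window and hook_2 below 0.035 m and height (world z) of dial_2_window above 0.18 m) or (horizontal distance between dial_2_window and hook_3 below 0.035 m and height (world z) of dial_2_window above 0.18 m) or (horizontal distance between dial_3_window and hook_1 below 0.035 m and height (world z) of dial_3_window above 0.18 m) or (horizontal distance between dial_3_window and hook_2 below 0.035 m and height (world z) of dial_3_window above 0.18 m) or (horizontal distance between dial_3_window and hook_3 below 0.035 m and height (world z) of dial_3_window above 0.18 m))).
Of gauge_1, gauge_2, gauge_3 only 2 to 3 are there at a start; the rules pass over those that are not, and their reading is None.
Of dial_1, dial_2, dial_3 only 2 to 3 are there at a start; the rules pass over those that are not, and their reading is None.
At some moment in a run one of return_caddy may be knocked a few centimetres aside while the robot is not near it.
It also fails if it takes over 210 s, if anything falls off the work surface, if the arm or the gripper's body presses on something with over 40 N, if the wrist force passes 120 N, or if a joint passes its speed limit or range.

## Working session

There is one attempt and no reset: what is moved stays moved. The work goes in short steps, Python scripts to look and compute and a tool call to move; the robot and the scene stay as the last step left them, time stands still between calls to the robot, and variables do not carry over. Pictures are saved under pics/ and viewed, about 12 in all and at most 16, crops included, and the job is handed in when it is done.

Besides the shell and the picture viewer there is one more tool, called after "Call:" as a command line: name --pt "numbers of a row" for each row, then --argument value for the rest. drive_tool: Moves the arm, as the interface text tells. Its arguments: {"type":"object","properties":{"deltas":{"type":"array","items":{"type":"array","items":{"type":"number"}}},"force":{"type":"number"}},"required":["deltas"]}

```bash
ls; mkdir -p pics; cat > h.py <<'E'
import numpy as np, cv2
from scipy.spatial.transform import Rotation as R
from rig import observe, capture, get_calibration, r, models
def cloud(name):
    im,d=capture(name); c=get_calibration(name); K=np.array(c["K"])
    v,u=np.mgrid[0:400,0:640]
    P=np.stack([(u-K[0,2])*d/K[0,0],(v-K[1,2])*d/K[1,1],d],-1)
    o=np.array(c["orientation"],float)
    M=o if o.shape==(3,3) else R.from_euler('xyz',o).as_matrix()
    return im,d,P@M.T+np.array(c["position"])
E
python3 - <<'E'
from h import *
print(observe()); print(r.grip_depth)
for n in("side","top"):
    im,d,P=cloud(n); cv2.imwrite(f"pics/{n}0.png",im); np.save(f"{n}0.npy",P); print(get_calibration(n))
    cv2.imwrite(f"pics/{n}0.png",im)
E
```

```text
pics
{'clock': 0.0, 'qpos': array([ 1.23398871e+00,  8.74607530e-02,  1.75138591e-01,  1.65982046e+00,
       -1.92257050e-05,  1.57078260e+00]), 'qd': array([-0.00109321,  0.00103789, -0.00064468,  0.00051159,  0.0020426 ,
       -0.00107586]), 'joint_efforts': array([-4.70951636e-04, -5.20390606e+01,  4.64803219e+01,  1.63072301e-02,
        2.56154999e-05, -3.57394200e-06]), 'tool_pos': array([181.68869145, 518.87296049, 230.58499602]), 'tcp_rot': array([-1.57214262e+00, -1.92072110e-05, -3.36793867e-01]), 'wrist_force': array([-0.42160157,  0.18573429, -0.04209316]), 'torque': array([ 0.01790672,  0.04676979, -0.0150191 ]), 'gripper_width': 85.07034821031938}
18.700000000000003
{'K': array([[364.52104759,   0.        , 320.83180502],
       [  0.        , 364.52104759, 202.23290558],
       [  0.        ,   0.        ,   1.        ]]), 'position': array([ 127.00370972, -808.93331462,  482.9608947 ]), 'orientation': array([-1.91955804,  0.01602772, -0.47374501])}
{'K': array([[458.57379963,   0.        , 323.54879315],
       [  0.        , 458.57379963, 189.78233934],
       [  0.        ,   0.        ,   1.        ]]), 'position': array([ 287.61863582,   24.73182385, 1452.7312252 ]), 'orientation': array([-2.95195116e+00,  2.43718333e-03, -1.55123685e+00])}
```

View pics/side0.png

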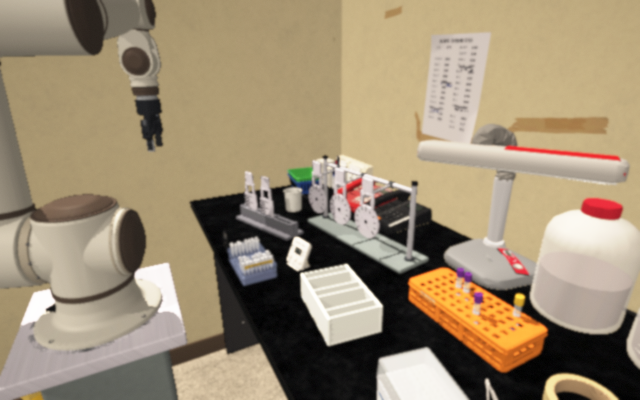

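View pics/top0.png

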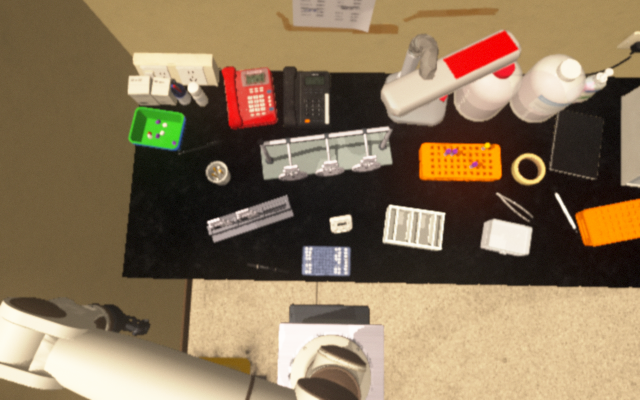

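```bash
cat > m.py <<'E'
from h import *
def rect(P,u0,u1,v0,v1,zl,zh):
    q=P[v0:v1,u0:u1].reshape(-1,3); q=q[(q[:,2]>zl)&(q[:,2]<zh)]
    return q
if __name__=="__main__":
    P=np.load("top0.npy"); S=np.load("side0.npy")
    for n,a in dict(caddy=(378,452,198,256,52,70),rackrail=(200,300,190,245,38,52),rackall=(200,300,190,245,20,60),gauges=(200,300,190,245,60,250),timer=(325,360,210,240,20,90),beaker=(200,235,155,190,40,100),bar=(255,400,120,185,195,240),base=(255,400,120,185,8,18),blue=(295,360,240,280,15,120)).items():
        q=rect(P,*a); print(n,len(q),q.mean(0).round(0),q[:,2].max().round(),cv2.minAreaRect(q[:,:2].astype(np.float32)))
    for nm,Q,b in(("top",P,(255,400,120,190)),("side",S,(300,390,150,245))):
        q=rect(Q,*b,125,320); print(nm,len(q))
    for n in("side","top"):
        capture(n)
        for t in("gauge_1","dial_1","return_caddy","hook_1","timer","beaker","slot_rack"):
            print(n,t,[(np.round(x["rect"]).astype(int).tolist(),round(x["score"],2)) for x in models.find_in(n,t)])
    im=capture("side")[0]; cv2.imwrite("pics/side1.png",cv2.resize(im[150:280,220:440],None,fx=3.6,fy=3.6,interpolation=2))
    im=capture("top")[0]; cv2.imwrite("pics/top1.png",cv2.resize(im[115:285,195:455],None,fx=3,fy=3,interpolation=2))
E
python3 m.py
```

```text
caddy 581 [ 446. -247.   59.] 68.0 ((447.02398681640625, -246.98318481445312), (171.568359375, 113.28500366210938), 82.90139770507812)
rackrail 507 [470. 254.  45.] 52.0 ((469.3944396972656, 263.78680419921875), (29.86035919189453, 263.1766662597656), 19.794017791748047)
rackall 666 [469. 254.  42.] 60.0 ((477.1977844238281, 266.37481689453125), (46.778018951416016, 263.58233642578125), 19.90927505493164)
gauges 299 [454. 301. 119.] 175.0 ((455.3252868652344, 302.3031311035156), (7.836811065673828, 143.95672607421875), 19.36976432800293)
timer 264 [458. -21.  49.] 72.0 ((458.26959228515625, -20.98278045654297), (34.677181243896484, 65.547607421875), 8.767952919006348)
beaker 223 [608. 370.  61.] 78.0 ((604.9576416015625, 366.50048828125), (64.9825668334961, 62.586875915527344), 4.851187229156494)
bar 971 [661.  25. 208.] 238.0 ((641.2340698242188, 22.834259033203125), (106.28639221191406, 384.9666442871094), 8.317741394042969)
base 3092 [688.  34.  13.] 18.0 ((691.6265869140625, 25.020187377929688), (216.21803283691406, 473.75543212890625), 1.0851458311080933)
blue 1283 [341.  22.  3
[... 433 characters left out ...]
e timer [([286, 237, 311, 269], 0.64), ([307, 156, 428, 273], 0.64)]
side beaker [([284, 187, 299, 215], 0.56), ([306, 156, 427, 275], 0.54)]
side slot_rack [([238, 203, 305, 242], 0.95), ([262, 176, 274, 217], 0.61)]
top gauge_1 [([208, 218, 231, 232], 0.72), ([238, 209, 258, 219], 0.56)]
top dial_1 [([281, 166, 308, 182], 0.76), ([312, 159, 343, 178], 0.67), ([352, 156, 384, 172], 0.62)]
top return_caddy [([381, 203, 442, 249], 0.84)]
top hook_1 [([258, 121, 396, 176], 0.87), ([354, 156, 379, 171], 0.38)]
top timer [([328, 215, 355, 237], 0.51)]
top beaker [([208, 163, 228, 185], 0.59)]
top slot_rack [([210, 198, 294, 244], 0.89), ([209, 217, 230, 230], 0.47), ([236, 211, 258, 218], 0.24)]
```

View pics/side1.png

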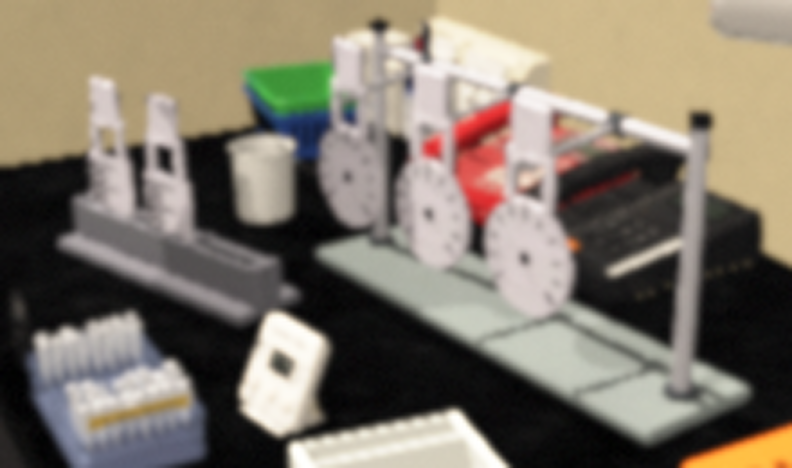

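View pics/top1.png

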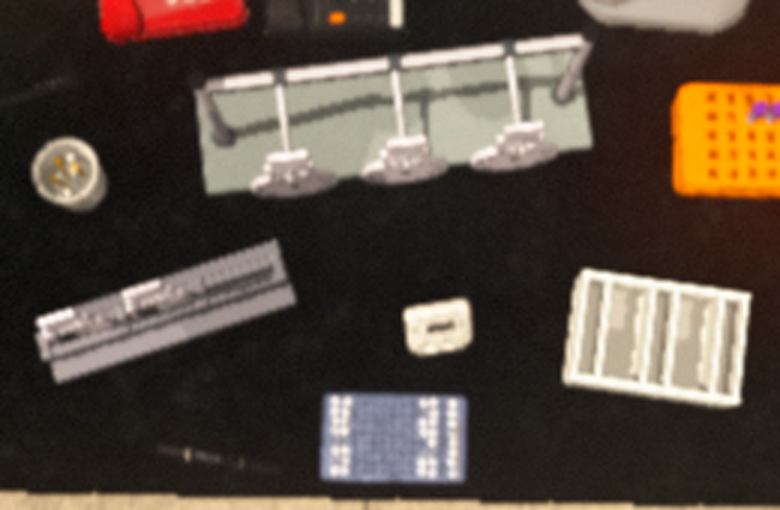

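```bash
cat > m2.py <<'E'
from m import *
P=np.load("top0.npy"); S=np.load("side0.npy")
def fit(q):
    c=q[:,:2].mean(0);return c
# bar
q=P[120:160,255:400].reshape(-1,3); q=q[(q[:,2]>190)&(q[:,2]<215)]
c,(w,h),a=cv2.minAreaRect(q[:,:2].astype(np.float32)); print("bar",len(q),c,w,h,a)
q=P[118:185,255:400].reshape(-1,3);b=q[(q[:,2]>9)&(q[:,2]<16)&(q[:,0]<790)&(q[:,1]<260)&(q[:,1]>-200)]
print("base",cv2.minAreaRect(b[:,:2].astype(np.float32)))
t=q[q[:,2]>222]; 
lab=None
for y0 in range(-200,260,20):
    s=t[(t[:,1]>=y0)&(t[:,1]<y0+20)]
    if len(s): print(y0,len(s),s.mean(0).round(),s[:,0].min().round(),s[:,0].max().round())
for n,(u0,v0,u1,v1) in dict(A=(309,160,327,213),B=(327,168,350,222),C=(352,176,383,240)).items():
    s=S[v0:v1,u0:u1].reshape(-1,3); s=s[(s[:,2]>90)&(s[:,2]<240)&(s[:,0]<720)]
    m=np.median(s,0); s=s[np.linalg.norm(s[:,:2]-m[:2],axis=1)<60]
    c=s.mean(0); _,_,V=np.linalg.svd(s-c); nrm=V[2]*-np.sign(V[2,0])
    s=s[abs((s-c)@nrm)<6]; c=s.mean(0); _,_,V=np.linalg.svd(s-c); nrm=V[2]*-np.sign(V[2,0])
    yy=s[:,1]; print(n,len(s),c.round(),"n",nrm.round(3),"yaw",np.degrees(np.arctan2(-nrm[1],-nrm[0])).round(1),"z",s[:,2].min().round(),s[:,2].max().round(),"y",yy.min().round(),yy.max().round())
    tt=s[s[:,2]>195]; print("  tab",len(tt),tt.mean(0).round(),tt[:,1].min().round(),tt[:,1].max().round())
E
python3 m2.py
python3 - <<'E'
import sys; sys.path.insert(0,'.')
from h import *
im=cv2.imread("pics/side0.png")[165:225,235:285]
im=cv2.resize(im,None,fx=10,fy=10,interpolation=cv2.INTER_CUBIC)
cv2.imwrite("pics/g.png",cv2.convertScaleAbs(im,alpha=1.3,beta=-40))
E
```

```text
bar 723 (647.629150390625, 23.27935791015625) 94.98961639404297 378.3312683105469 7.045431137084961
base ((686.6149291992188, 31.984634399414062), (205.0269317626953, 448.8990173339844), 0.20022843778133392)
-180 3 [ 711. -161.  226.] 708.0 714.0
-160 28 [ 712. -153.  225.] 703.0 721.0
-120 11 [ 618. -105.  228.] 615.0 623.0
-100 21 [616. -90. 230.] 613.0 620.0
-80 7 [615. -78. 230.] 613.0 619.0
-20 3 [603.  -0. 230.] 602.0 605.0
0 21 [602.  11. 230.] 598.0 606.0
20 67 [ 353.   25. 1197.] 288.0 603.0
100 14 [587. 114. 230.] 583.0 591.0
120 24 [584. 130. 230.] 580.0 589.0
140 3 [584. 142. 230.] 581.0 587.0
200 31 [658. 211. 225.] 650.0 667.0
A 518 [583. 119. 151.] n [-0.988 -0.157  0.008] yaw 9.0 z 91.0 232.0 y 78.0 163.0
  tab 111 [583. 120. 214.] 102.0 145.0
B 651 [599.  11. 150.] n [-0.988 -0.157  0.008] yaw 9.1 z 90.0 232.0 y -30.0 58.0
  tab 136 [599.  12. 214.] -6.0 34.0
C 830 [615. -97. 150.] n [-0.988 -0.156  0.006] yaw 9.0 z 90.0 232.0 y -139.0 -52.0
  tab 163 [615. -97. 214.] -115.0 -72.0
```

View pics/g.png

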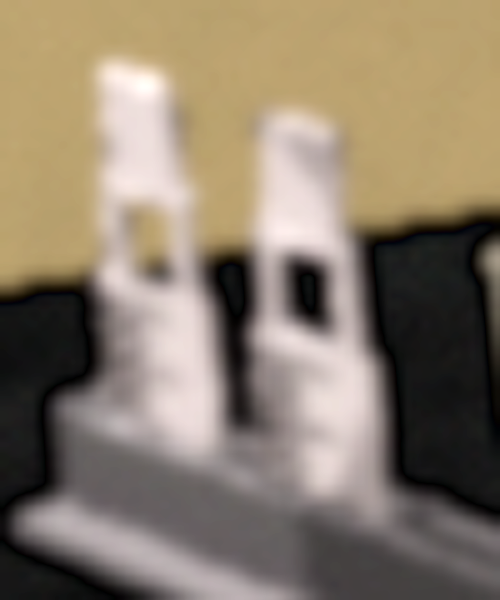

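```bash
python3 - <<'E'
from h import *
for n in("top0","side0"):
    q=np.load(n+".npy").reshape(-1,3)
    for z0 in(235,300,400,500):
        s=q[(q[:,2]>z0)&(q[:,2]<z0+100)&(q[:,0]>300)&(q[:,1]<250)&(q[:,1]>-450)&(q[:,0]<900)]
        if len(s): print(n,z0,len(s),s.min(0).round(),s[s[:,0].argsort()[:3]].round().tolist())
E
```

```text
top0 235 4197 [ 588. -450.  235.] [[588.0, 117.0, 236.0], [598.0, 24.0, 238.0], [599.0, 16.0, 235.0]]
top0 300 4362 [ 715. -450.  300.] [[715.0, -160.0, 303.0], [716.0, -166.0, 303.0], [716.0, -163.0, 302.0]]
side0 235 4609 [ 713. -450.  237.] [[713.0, -169.0, 302.0], [713.0, -163.0, 298.0], [714.0, -166.0, 292.0]]
side0 300 3295 [ 713. -450.  300.] [[713.0, -169.0, 302.0], [715.0, -164.0, 300.0], [715.0, -160.0, 304.0]]
```

Call:
drive_tool --pt "0 0 6 0 4" --pt "10 -15 8 -15 4" --pt "20 -28 8 -30 4" --pt "30 -42 8 -45 4" --pt "43.6 -61.3 8 -61.7 4" --pt "43.6 -61.3 8 -61.7 4" --pt "43.6 -61.3 8 -61.7 4" --pt "43.6 -61.3 8 -61.7 4" --pt "43.6 -61.3 8 -61.7 4" --pt "43.6 -61.3 8 -61.7 4" --pt "43.6 -61.3 8 -61.7 4" --pt "43.6 -61.3 8 -61.7 4" --pt "43.6 -61.3 8 -61.7 4" --pt "43.6 -61.3 8 -61.7 4" --pt "43.6 -61.3 8 -61.7 4" --pt "43.6 -61.3 8 -61.7 4" --pt "43.6 -61.3 8 -61.7 4" --pt "43.6 -61.3 8 -61.7 4" --force 40

```text
clock: 3.25
tool_pos: [617.5, -93.2, 312.0]
tcp_rot: [-1.57, -0.0, -1.413]
wrist_force: [-0.6, -0.4, -0.2]
gripper_width: 39.9
```

Call:
drive_tool --pt "0 0 -5 0 4" --pt "0 0 -8 0 4" --pt "0 0 -10.7 0 4" --pt "0 0 -10.7 0 4" --pt "0 0 -10.7 0 0" --pt "0 0 -10.7 0 0" --pt "0 0 -10.7 0 0" --pt "0 0 -10.7 0 0" --pt "0 0 -10.7 0 0" --pt "0 0 -10.7 0 0" --force 40

```text
clock: 4.5
tool_pos: [618.3, -93.9, 205.8]
tcp_rot: [-1.568, -0.001, -1.414]
wrist_force: [0.2, 0.3, 6.1]
gripper_width: 5.4
```

Call:
drive_tool --pt "0 0 0.8 0 0" --pt "0 0 1.5 0 0" --pt "0 0 1.5 0 0" --pt "-2 -0.32 1.5 0 0" --pt "-4 -0.63 1.5 0 0" --pt "-7 -1.1 1.5 0 0" --pt "-10 -1.6 1.5 0 0" --pt "-10 -1.6 5 0 0" --pt "-10 -1.6 11 0 0" --pt "-10 -1.6 11 0 0"

```text
clock: 5.75
tool_pos: [518.6, -110.1, 319.0]
tcp_rot: [-1.564, -0.003, -1.414]
wrist_force: [0.3, -0.6, -0.7]
gripper_width: 5.4
```

```bash
cat > cad.py <<'E'
from m import *
im,d,P=cloud("top")
b=models.find_in("top","return_caddy"); u0,v0,u1,v1=[int(x) for x in b[0]["rect"]]
q=rect(P,u0-6,u1+7,v0-6,v1+7,52,70)
c,(w,h),a=cv2.minAreaRect(q[:,:2].astype(np.float32)); 
if w<h: a-=90; 
print("caddy",b[0]["score"],c,(w,h),"yaw",a-90 if a>45 else a,len(q)); 
im,d,P=cloud("side")
s=observe(); print(s["tool_pos"].round(1),s["gripper_width"])
E
python3 cad.py
```

```text
caddy 0.68 (0.0, 0.0) (0.0, 0.0) yaw 0.0 0
[ 517.7 -109.9  313.4] 4.886052324120807
```

```bash
cat > cad.py <<'E'
from m import *
import sys
im,d,P=cloud("top")
q=P.reshape(-1,3); q=q[(q[:,2]>52)&(q[:,2]<66)&(q[:,0]>340)&(q[:,0]<570)&(q[:,1]>-400)&(q[:,1]<-90)]
print(len(q),cv2.minAreaRect(q[:,:2].astype(np.float32)),q.mean(0).round())
if len(sys.argv)>1: cv2.imwrite(f"pics/{sys.argv[1]}t.png",im[100:300,180:480])
im,d,P=cloud("side")
q=P.reshape(-1,3); q=q[(q[:,2]>56)&(q[:,2]<64)&(q[:,0]>340)&(q[:,0]<570)&(q[:,1]>-400)&(q[:,1]<-90)]
print(len(q),cv2.minAreaRect(q[:,:2].astype(np.float32)),q.mean(0).round())
if len(sys.argv)>1: cv2.imwrite(f"pics/{sys.argv[1]}s.png",cv2.resize(im[130:370,200:440],None,fx=2,fy=2,interpolation=2))
s=observe(); print(s["tool_pos"].round(1),s["gripper_width"])
E
python3 cad.py a
```

```text
210 ((440.2745361328125, -297.5983581542969), (67.61154174804688, 112.23088073730469), 83.0819091796875) [ 437. -307.   59.]
998 ((445.47430419921875, -249.06964111328125), (173.8083953857422, 112.9000244140625), 82.55378723144531) [ 442. -259.   59.]
[ 517.5 -109.8  312.8] 5.103340256871727
```

View pics/as.png

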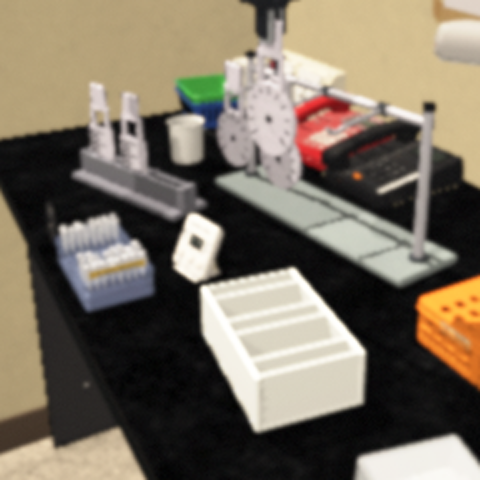

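```bash
cat > held.py <<'E'
from h import *
# offset of held plate from TCP along its width, from the side camera
im,d,P=cloud("side"); s=observe(); t=s["tool_pos"]; yaw=s["tcp_rot"][2]
n=np.array([-np.sin(yaw),np.cos(yaw)]); w=np.array([np.cos(yaw),np.sin(yaw)])
q=P.reshape(-1,3)-t; a=q[:,:2]@n; b=q[:,:2]@w
m=(abs(a)<12)&(abs(b)<70)&(q[:,2]>-150)&(q[:,2]<-3); 
a,b,z=a[m],b[m],q[m,2]
print("n",m.sum(),"normal off",a.mean().round(1),"z",z.min().round(),z.max().round())
for z0,z1 in((-45,-18),(-105,-75),(-140,-40)):
    k=(z>z0)&(z<z1); print((z0,z1),"width",np.percentile(b[k],1).round(1),np.percentile(b[k],99).round(1),"w axis",w.round(2))
print(t.round(1))
E
python3 held.py
```

```text
n 902 normal off -2.8 z -133.0 -3.0
(-45, -18) width -22.9 23.8 w axis [ 0.16 -0.99]
(-105, -75) width -42.9 42.5 w axis [ 0.16 -0.99]
(-140, -40) width -41.8 41.6 w axis [ 0.16 -0.99]
[ 517.4 -109.8  312.9]
```

Call:
drive_tool --pt "-3 -4 0 10 0" --pt "-5 -9 0 20 0" --pt "-6 -13 0 30 0" --pt "-8 -17 0 40 0" --pt "-8 -20.7 0 50 0" --pt "-8 -20.7 0 60 0" --pt "-8 -20.7 0 70 0" --pt "-8 -20.7 0 73.7 0" --pt "-8 -20.7 0 73.7 0" --pt "-8 -20.7 0 73.7 0" --pt "-8 -20.7 -5 73.7 0" --pt "-8 -20.7 -9.5 73.7 0" --pt "-8 -20.7 -9.5 73.7 0" --pt "-8 -20.7 -9.5 73.7 0"

```text
clock: 7.8
tool_pos: [438.1, -317.1, 221.4]
tcp_rot: [-1.572, -0.002, -0.128]
wrist_force: [-0.5, 0.3, 0.0]
gripper_width: 4.9
```

```bash
python3 held.py; python3 cad.py
```

```text
n 1807 normal off -1.6 z -133.0 -3.0
(-45, -18) width -23.4 22.6 w axis [ 0.99 -0.13]
(-105, -75) width -42.6 41.4 w axis [ 0.99 -0.13]
(-140, -40) width -41.8 39.8 w axis [ 0.99 -0.13]
[ 438.4 -317.4  221.9]
497 ((446.8603515625, -246.7906494140625), (170.25352478027344, 113.37267303466797), 82.93383026123047) [ 446. -236.   59.]
743 ((445.6108703613281, -248.23721313476562), (173.259521484375, 112.40506744384766), 82.73748016357422) [ 429. -269.   59.]
[ 438.5 -317.4  221.6] 5.130993007456632
```

Call:
drive_tool --pt "0 0 -4 0 0" --pt "0 0 -7 0 0" --pt "0 0 -7.9 0 0" --pt "0 0 -7.9 0 0" --pt "0 0 -7.9 0 0" --pt "0 0 -7.9 0 1.8" --pt "0 0 -7.9 0 1.8" --pt "-0.1 -0.8 -7.9 0 1.8" --pt "-0.2 -1.6 -7.9 0 1.8" --pt "-0.2 -1.6 -7.9 0 1.8" --pt "-0.2 -1.6 -7.9 0 4" --pt "-0.2 -1.6 -7.9 0 4" --pt "-0.2 -1.6 -7.9 0 4" --pt "-0.2 -1.6 -7.9 0 4" --pt "-0.2 -1.6 -2 0 4" --pt "-0.2 -1.6 4 0 4" --pt "-0.2 -1.6 9.5 0 4"

```text
clock: 10.07
tool_pos: [435.6, -332.7, 316.5]
tcp_rot: [-1.571, -0.001, -0.127]
wrist_force: [0.5, -1.1, 0.6]
gripper_width: 40.1
```

```bash
python3 cad.py b
```

```text
558 ((446.98919677734375, -246.2918701171875), (170.26031494140625, 113.010009765625), 82.6783218383789) [ 446. -249.   59.]
858 ((445.3914794921875, -248.3101043701172), (172.201171875, 112.06486511230469), 82.88697814941406) [ 435. -262.   59.]
[ 436.6 -333.4  320.9] 40.09468154207906
```

View pics/bs.png

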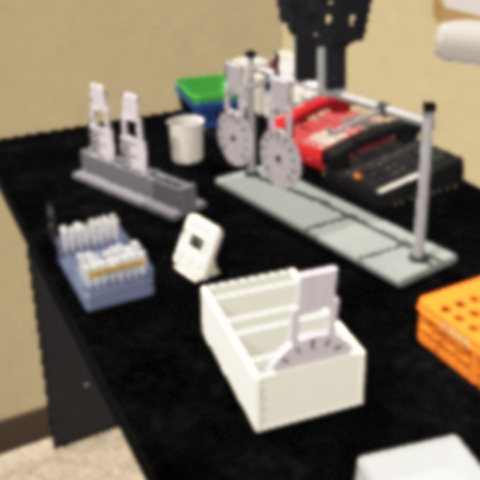

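Call:
drive_tool --pt "2 5 0 -10 4" --pt "4 10 0 -20 4" --pt "6 15 0 -30 4" --pt "8 20 0 -40 4" --pt "10 25 0 -50 4" --pt "12 30 0 -60 4" --pt "16.5 34.7 0 -70 4" --pt "16.5 34.7 0 -73.7 4" --pt "16.5 34.7 0 -73.7 4" --pt "16.5 34.7 0 -73.7 4" --pt "16.5 34.7 -5 -73.7 4" --pt "16.5 34.7 -9 -73.7 4" --pt "16.5 34.7 -11 -73.7 4" --pt "16.5 34.7 -11 -73.7 4" --pt "16.5 34.7 -11 -73.7 0" --pt "16.5 34.7 -11 -73.7 0" --pt "16.5 34.7 -11 -73.7 0" --pt "16.5 34.7 -11 -73.7 0" --pt "16.5 34.7 -11 -73.7 0" --pt "16.5 34.7 -11 -73.7 0"

```text
clock: 12.68
tool_pos: [601.2, 14.0, 205.8]
tcp_rot: [-1.569, -0.001, -1.414]
wrist_force: [-0.3, -1.3, 6.2]
gripper_width: 5.1
```

Call:
drive_tool --pt "0 0 0.8 0 0" --pt "0 0 1.5 0 0" --pt "0 0 1.5 0 0" --pt "-2 -0.32 1.5 0 0" --pt "-4 -0.63 1.5 0 0" --pt "-7 -1.1 1.5 0 0" --pt "-10 -1.6 1.5 0 0" --pt "-10 -1.6 5 0 0" --pt "-10 -1.6 11 0 0" --pt "-10 -1.6 11 0 0" --pt "-10 -1.6 11 0 0"

```text
clock: 14.05
tool_pos: [500.9, -1.9, 313.8]
tcp_rot: [-1.571, 0.0, -1.414]
wrist_force: [-0.4, -0.3, -1.0]
gripper_width: 5.2
```

```bash
python3 held.py; python3 cad.py
```

```text
n 678 normal off -2.3 z -130.0 -3.0
(-45, -18) width -23.9 23.3 w axis [ 0.16 -0.99]
(-105, -75) width -44.3 42.1 w axis [ 0.16 -0.99]
(-140, -40) width -40.5 41.4 w axis [ 0.16 -0.99]
[500.6  -1.9 313.1]
573 ((446.8551025390625, -246.54025268554688), (171.24832153320312, 112.08467864990234), 82.7767562866211) [ 447. -248.   59.]
867 ((445.35211181640625, -249.0574951171875), (171.81771850585938, 112.10020446777344), 82.39561462402344) [ 435. -261.   59.]
[500.4  -1.9 312.8] 5.216388669351166
```

Call:
drive_tool --pt "-1 -4 0 10 0" --pt "-2 -8 0 20 0" --pt "-3 -12 0 30 0" --pt "-4 -15 0 40 0" --pt "-4.5 -17.7 0 50 0" --pt "-4.5 -17.7 0 60 0" --pt "-4.5 -17.7 0 70 0" --pt "-4.5 -17.7 0 73.7 0" --pt "-4.5 -17.7 0 73.7 0" --pt "-4.5 -17.7 -5 73.7 0" --pt "-4.5 -17.7 -9.5 73.7 0" --pt "-4.5 -17.7 -9.5 73.7 0" --pt "-4.5 -17.7 -9.5 73.7 0" --pt "-4.5 -17.7 -9.5 73.7 0"

```text
clock: 15.95
tool_pos: [456.6, -179.2, 221.6]
tcp_rot: [-1.572, -0.003, -0.128]
wrist_force: [0.5, 0.1, -0.5]
gripper_width: 5.2
```

```bash
python3 held.py; python3 cad.py
```

```text
n 1336 normal off -1.6 z -132.0 -3.0
(-45, -18) width -24.1 20.8 w axis [ 0.99 -0.13]
(-105, -75) width -43.3 41.0 w axis [ 0.99 -0.13]
(-140, -40) width -41.9 39.0 w axis [ 0.99 -0.13]
[ 456.5 -179.2  221.3]
36 ((442.0483093261719, -163.19296264648438), (5.047295570373535, 72.03510284423828), 82.28654479980469) [ 445. -163.   58.]
866 ((445.1070556640625, -249.20318603515625), (170.6664276123047, 112.03491973876953), 82.50203704833984) [ 434. -262.   59.]
[ 456.3 -179.1  220.5] 5.216026171261165
```

Call:
drive_tool --pt "0 0 -4 0 0" --pt "0 0 -7 0 0" --pt "0 0 -7.9 0 0" --pt "0 0 -7.9 0 0" --pt "0 0 -7.9 0 0" --pt "0 0 -7.9 0 1.8" --pt "0 0 -7.9 0 1.8" --pt "0.1 0.8 -7.9 0 1.8" --pt "0.2 1.6 -7.9 0 1.8" --pt "0.2 1.6 -7.9 0 1.8" --pt "0.2 1.6 -7.9 0 4" --pt "0.2 1.6 -7.9 0 4" --pt "0.2 1.6 -7.9 0 4" --pt "0.2 1.6 -7.9 0 4" --pt "0.2 1.6 -2 0 4" --pt "0.2 1.6 4 0 4" --pt "0.2 1.6 9.5 0 4"

```text
clock: 18.23
tool_pos: [457.5, -162.9, 316.4]
tcp_rot: [-1.571, -0.001, -0.127]
wrist_force: [0.7, -0.4, -0.4]
gripper_width: 40.0
```

```bash
python3 cad.py c
```

```text
22 ((467.5872802734375, -166.08714294433594), (3.7141733169555664, 49.400333404541016), 84.5328598022461) [ 468. -166.   60.]
911 ((445.6374816894531, -248.69644165039062), (172.1791534423828, 112.52995300292969), 82.65143585205078) [ 436. -258.   59.]
[ 458.7 -163.3  320.3] 40.168281478542944
```

View pics/cs.png

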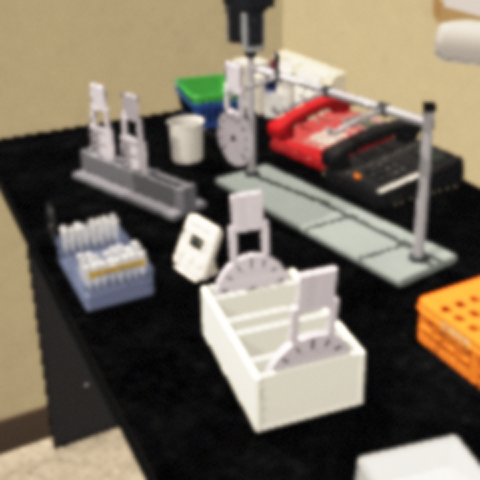

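Call:
drive_tool --pt "2 4 0 -10 4" --pt "4 8 0 -20 4" --pt "6 12 0 -30 4" --pt "8 17 0 -40 4" --pt "9 21 0 -50 4" --pt "11 25 0 -60 4" --pt "12.6 28.6 0 -70 4" --pt "12.6 28.6 0 -73.7 4" --pt "12.6 28.6 0 -73.7 4" --pt "12.6 28.6 -5 -73.7 4" --pt "12.6 28.6 -9 -73.7 4" --pt "12.6 28.6 -11 -73.7 4" --pt "12.6 28.6 -11 -73.7 4" --pt "12.6 28.6 -11 -73.7 4" --pt "12.6 28.6 -11 -73.7 0" --pt "12.6 28.6 -11 -73.7 0" --pt "12.6 28.6 -11 -73.7 0" --pt "12.6 28.6 -11 -73.7 0" --pt "12.6 28.6 -11 -73.7 0" --pt "12.6 28.6 -11 -73.7 0"

```text
clock: 20.82
tool_pos: [583.9, 123.2, 205.0]
tcp_rot: [-1.57, 0.0, -1.414]
wrist_force: [-1.3, -0.3, 5.8]
gripper_width: 5.2
```

Call:
drive_tool --pt "0 0 0.8 0 0" --pt "0 0 1.5 0 0" --pt "0 0 1.5 0 0" --pt "-2 -0.32 1.5 0 0" --pt "-4 -0.63 1.5 0 0" --pt "-7 -1.1 1.5 0 0" --pt "-10 -1.6 1.5 0 0" --pt "-10 -1.6 5 0 0" --pt "-10 -1.6 11 0 0" --pt "-10 -1.6 11 0 0" --pt "-10 -1.6 11 0 0"

```text
clock: 22.2
tool_pos: [483.9, 107.1, 313.8]
tcp_rot: [-1.571, -0.0, -1.414]
wrist_force: [-0.6, 0.0, -1.7]
gripper_width: 5.1
```

```bash
python3 held.py; python3 cad.py
```

```text
n 541 normal off -2.2 z -131.0 -4.0
(-45, -18) width -24.1 24.2 w axis [ 0.16 -0.99]
(-105, -75) width -40.5 44.2 w axis [ 0.16 -0.99]
(-140, -40) width -38.8 42.4 w axis [ 0.16 -0.99]
[483.7 107.1 313.1]
589 ((447.0163879394531, -246.14382934570312), (170.27093505859375, 113.02999114990234), 82.71174621582031) [ 446. -247.   59.]
925 ((445.4546813964844, -248.2381591796875), (172.53195190429688, 112.31217193603516), 82.85010528564453) [ 435. -258.   59.]
[483.4 107.  312.9] 5.132607781581602
```

Call:
drive_tool --pt "0 -5 0 10 0" --pt "-1 -10 0 20 0" --pt "-2 -15 0 30 0" --pt "-2 -20 0 40 0" --pt "-3 -25 0 50 0" --pt "-3.7 -30 0 60 0" --pt "-3.7 -35.5 0 70 0" --pt "-3.7 -35.5 0 73.7 0" --pt "-3.7 -35.5 0 73.7 0" --pt "-3.7 -35.5 -5 73.7 0" --pt "-3.7 -35.5 -9.5 73.7 0" --pt "-3.7 -35.5 -9.5 73.7 0" --pt "-3.7 -35.5 -9.5 73.7 0" --pt "-3.7 -35.5 -9.5 73.7 0"

```text
clock: 24.1
tool_pos: [447.6, -248.1, 221.7]
tcp_rot: [-1.572, -0.003, -0.127]
wrist_force: [1.1, -0.8, -0.8]
gripper_width: 5.4
```

```bash
python3 held.py; python3 cad.py
```

```text
n 1538 normal off -1.4 z -131.0 -3.0
(-45, -18) width -23.3 21.9 w axis [ 0.99 -0.13]
(-105, -75) width -42.2 42.0 w axis [ 0.99 -0.13]
(-140, -40) width -41.4 39.9 w axis [ 0.99 -0.13]
[ 447.5 -248.2  221.4]
253 ((452.0407409667969, -202.3669891357422), (81.65507507324219, 112.8037109375), 83.40475463867188) [ 450. -194.   60.]
786 ((445.42266845703125, -249.02752685546875), (170.75462341308594, 111.84954071044922), 82.75434112548828) [ 428. -270.   59.]
[ 447.3 -248.1  220.6] 5.4506757115988425
```

Lower, release, raise, and move the arm aside for a view.

Call:
drive_tool --pt "0 0 -4 0 0" --pt "0 0 -7 0 0" --pt "0 0 -7.9 0 0" --pt "0 0 -7.9 0 0" --pt "0 0 -7.9 0 0" --pt "0 0 -7.9 0 3.2" --pt "0 0 -7.9 0 3.2" --pt "0 0 -7.9 0 3.2" --pt "0 0 -7.9 0 3.2" --pt "0 0 -7.9 0 3.2" --pt "0 0 -2 0 3.2" --pt "0 0 4 0 3.2" --pt "0 0 9.5 0 3.2" --pt "0 6 9.5 0 4" --pt "0 12 9.5 0 4" --pt "0 18 9.5 0 4" --pt "0 22 9.5 0 4" --pt "0 22 9.5 0 4"

```text
clock: 26.5
tool_pos: [446.6, -25.8, 314.5]
tcp_rot: [-1.571, -0.0, -0.123]
wrist_force: [0.3, 0.0, 0.2]
gripper_width: 40.0
```

```bash
python3 cad.py d; python3 - <<'E'
from m import *
P=cloud("top")[2]
q=P.reshape(-1,3); q=q[(q[:,0]>330)&(q[:,0]<600)&(q[:,1]>160)&(q[:,1]<420)]
g=q[(q[:,2]>60)&(q[:,2]<185)]
ang=np.radians(19.5); n=np.array([np.cos(ang),np.sin(ang)]); w=np.array([-n[1],n[0]])
t=g[g[:,2]>155]; b=t[:,:2]@w; print(np.sort(b)[[0,-1]])
for k in (b>b.mean(),b<=b.mean()):
    s=t[k]; print("tab top",len(s),s.mean(0).round(1),(s[:,:2]@w).min().round(),(s[:,:2]@w).max().round(),cv2.minAreaRect(s[:,:2].astype(np.float32)))
rr=q[(q[:,2]>38)&(q[:,2]<50)]; print("rails",cv2.minAreaRect(rr[:,:2].astype(np.float32)))
rr=q[(q[:,2]>5)&(q[:,2]<50)]; print("all",cv2.minAreaRect(rr[:,:2].astype(np.float32)))
S=cloud("side")[2]; q=S.reshape(-1,3); q=q[(q[:,0]>330)&(q[:,0]<600)&(q[:,1]>160)&(q[:,1]<420)]
g=q[(q[:,2]>52)&(q[:,2]<185)]; b=g[:,:2]@w
import itertools
h=np.histogram(b,bins=np.arange(b.min(),b.max()+8,8)); print(h[0],h[1].round())
mid=(0.5*(np.percentile(b,2)+np.percentile(b,98)))
for k in (b>mid,b<=mid):
    s=g[k]; c=s.mean(0); _,_,V=np.linalg.svd(s-c); nr=V[2]*np.sign(V[2,0]); print("plate",len(s),c.round(1),nr.round(3),np.degrees(np.arctan2(nr[1],nr[0])).round(1),"w",np.percentile(s[:,:2]@w,[2,98]).round(),"z",s[:,2].max().round())
    tt=s[s[:,2]>128]; print(" tab",len(tt),tt.mean(0).round(1),"wmid",((tt[:,:2]@w).min()/2+(tt[:,:2]@w).max()/2).round(1),"nmean",(tt[:,:2]@n).mean().round(1))
E
```

```text
516 ((447.04754638671875, -246.71185302734375), (170.198486328125, 113.088134765625), 82.70345306396484) [ 444. -253.   59.]
914 ((445.13958740234375, -249.18905639648438), (171.03543090820312, 111.46321105957031), 83.00931549072266) [ 433. -262.   59.]
[446.8 -27.9 314.3] 39.742515514605344
[ 73.79017735 192.94344975]
tab top 38 [440.4 342.4 166. ] 158.0 193.0 ((441.2023010253906, 342.4483337402344), (6.416368007659912, 34.82769775390625), 19.604354858398438)
tab top 36 [469.1 262.1 166.2] 74.0 108.0 ((469.43756103515625, 262.6964111328125), (6.049726486206055, 34.269344329833984), 19.303735733032227)
rails ((506.751220703125, 276.40203857421875), (187.141357421875, 230.0381622314453), 0.38816308975219727)
all ((465.0562744140625, 289.90283203125), (259.4299011230469, 269.77874755859375), 89.99923706054688)
[27 56 48 45 36 49 45 30 15 11 17 41 55 45 39 45 44 25  9] [ 57.  65.  73.  81.  89.  97. 105. 113. 121. 129. 137. 145. 153. 161.
 169. 177. 185. 193. 201. 209.]
plate 330 [457.  341.4  99.8] [ 0.198 -0.98   0.003] -78.6 w [135. 201.] z 168.0
 tab 93 [439.2 337.2 148.2] wmid 173.0 nmean 526.6
plate 352 [478.1 264.7 101.4] [ 0.576 -0.817  0.02 ] -54.8 w [ 60. 124.] z 168.0
 tab 105 [467.5 258.2 148.6] wmid 88.6 nmean 526.8
```

View pics/ds.png

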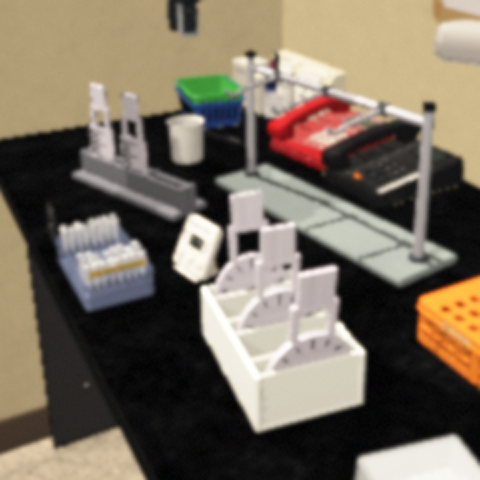

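Call:
drive_tool --pt "0 5 0 -10 4" --pt "1 10 0 -20 4" --pt "1 15 0 -30 4" --pt "2 20 0 -40 4" --pt "2.3 25 0 -50 4" --pt "2.3 29 0 -60 4" --pt "2.3 29 0 -63.2 4" --pt "2.3 29 0 -63.2 4" --pt "2.3 29 -5 -63.2 4" --pt "2.3 29 -10 -63.2 4" --pt "2.3 29 -15 -63.2 4" --pt "2.3 29 -17.3 -63.2 4" --pt "2.3 29 -17.3 -63.2 4" --pt "2.3 29 -17.3 -63.2 4" --pt "2.3 29 -17.3 -63.2 0" --pt "2.3 29 -17.3 -63.2 0" --pt "2.3 29 -17.3 -63.2 0" --pt "2.3 29 -17.3 -63.2 0" --pt "2.3 29 -17.3 -63.2 0" --pt "2.3 29 -17.3 -63.2 0"

```text
clock: 29.2
tool_pos: [470.1, 262.3, 142.4]
tcp_rot: [-1.569, 0.0, -1.23]
wrist_force: [-0.6, -0.2, 5.6]
gripper_width: 5.3
```

Call:
drive_tool --pt "0 0 2 0 0" --pt "0 0 5 0 0" --pt "0 0 10 0 0" --pt "0 0 17.3 0 0" --pt "0 0 17.3 0 0" --pt "0 -6 17.3 10 0" --pt "0 -12 17.3 20 0" --pt "-3 -18 17.3 30 0" --pt "-5 -24 17.3 40 0" --pt "-5 -30 17.3 50 0" --pt "-5 -36 17.3 50 0" --pt "-5 -36 17.3 50 0" --pt "-5 -36 17.3 50 0" --pt "-5 -36 17.3 50 0"

```text
clock: 30.95
tool_pos: [419.7, -97.3, 313.9]
tcp_rot: [-1.571, 0.001, -0.358]
wrist_force: [0.3, -0.0, -0.0]
gripper_width: 5.4
```

```bash
python3 held.py; python3 - <<'E'
from h import *
c=get_calibration("side"); M=R.from_euler('xyz',c["orientation"]).as_matrix(); K=c["K"]
im=capture("side")[0]; t=observe()["tool_pos"]-[0,0,90]
p=M.T@(t-c["position"]); u,v=(K@p/p[2])[:2].astype(int); print(u,v)
im=im[max(v-50,0):v+50,u-60:u+60]; cv2.imwrite("pics/e.png",cv2.resize(im,None,fx=6,fy=6,interpolation=2))
E
```

```text
n 1214 normal off -2.2 z -133.0 -3.0
(-45, -18) width -22.6 22.6 w axis [ 0.94 -0.35]
(-105, -75) width -28.8 29.4 w axis [ 0.94 -0.35]
(-140, -40) width -29.1 29.4 w axis [ 0.94 -0.35]
[419.8 -97.1 314. ]
293 194
```

View pics/e.png

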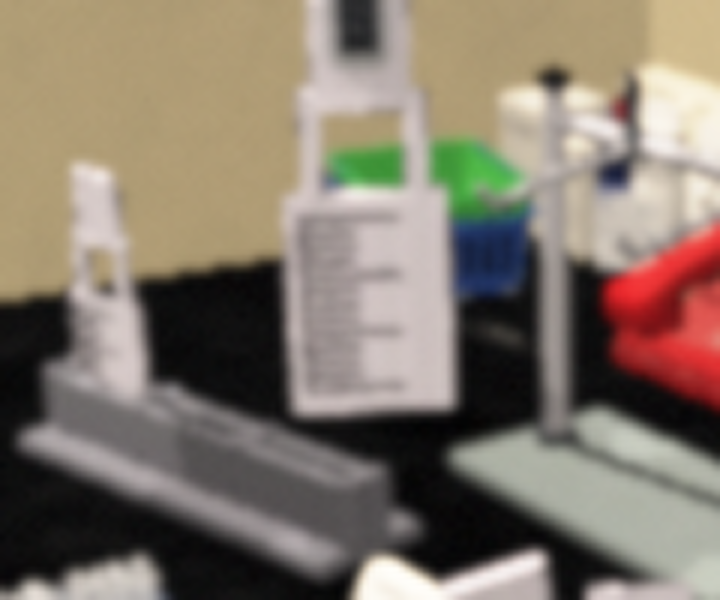

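Call:
drive_tool --pt "2 -1 0 -10 0" --pt "4 -1.2 0 -20 0" --pt "6 -1.2 0 -30 0" --pt "9.8 -1.2 0 -40 0" --pt "9.8 -1.2 0 -50 0" --pt "9.8 -1.2 0 -60.5 0" --pt "9.8 -1.2 0 -60.5 0" --pt "9.8 -1.2 -5 -60.5 0" --pt "9.8 -1.2 -9.5 -60.5 0" --pt "9.8 -1.2 -9.5 -60.5 0" --pt "9.8 -1.2 -9.5 -60.5 0" --pt "9.8 -1.2 -9.5 -60.5 0" --pt "9.8 -1.2 -9.5 -60.5 0"

```text
clock: 32.67
tool_pos: [518.4, -110.0, 220.8]
tcp_rot: [-1.569, -0.001, -1.413]
wrist_force: [-0.0, -0.4, -1.0]
gripper_width: 5.3
```

```bash
python3 held.py
```

```text
n 703 normal off -2.2 z -132.0 -3.0
(-45, -18) width -21.9 23.9 w axis [ 0.16 -0.99]
(-105, -75) width -25.2 30.9 w axis [ 0.16 -0.99]
(-140, -40) width -29.2 30.6 w axis [ 0.16 -0.99]
[ 518.2 -110.   220.4]
```

Call:
drive_tool --pt "3 0.5 0 0 0" --pt "6 1 0 0 0" --pt "8 1.3 0 0 0" --pt "9 1.45 0 0 0" --pt "10 1.6 0 0 0" --pt "10 1.6 0 0 0" --pt "10 1.6 0 0 0"

```text
clock: 33.6
tool_pos: [617.4, -94.0, 219.5]
tcp_rot: [-1.571, -0.0, -1.414]
wrist_force: [-0.4, -0.6, -0.6]
gripper_width: 5.3
```

Call:
drive_tool --pt "0 0 -0.5 0 0" --pt "0 0 -1 0 0" --pt "0 0 -1.3 0 0" --pt "0 0 -1.4 0 0" --pt "0 0 -1.4 0 0" --pt "0 0 -1.4 0 0"

```text
clock: 34.35
tool_pos: [617.6, -93.9, 205.6]
tcp_rot: [-1.571, -0.0, -1.414]
wrist_force: [-2.1, -1.3, 4.9]
gripper_width: 4.8
```

Call:
drive_tool --pt "0 0 0 0 1.5" --pt "0 0 0 0 4" --pt "0 0 0 0 4" --pt "0 0 0 0 4" --pt "0 0 0 0 4" --pt "0 0 5 0 4" --pt "0 0 11 0 4" --pt "0 0 11 0 4" --pt "-6 6 11 5 4" --pt "-10 12 11 10.5 4" --pt "-14 18 11 10.5 4" --pt "-17.6 24 11 10.5 4" --pt "-17.6 30 11 10.5 4" --pt "-17.6 36 11 10.5 4" --pt "-17.6 43.6 11 10.5 4" --pt "-17.6 43.6 11 10.5 4" --pt "-17.6 43.6 11 10.5 4" --pt "-17.6 43.6 11 10.5 4"

```text
clock: 36.6
tool_pos: [441.6, 341.9, 314.7]
tcp_rot: [-1.572, -0.001, -1.23]
wrist_force: [-0.1, -1.2, -0.9]
gripper_width: 39.8
```

```bash
python3 cad.py f; python3 - <<'E'
from h import *
S=cloud("side")[2].reshape(-1,3); g=S[(S[:,0]>590)&(S[:,0]<640)&(S[:,1]>-150)&(S[:,1]<-40)&(S[:,2]>70)&(S[:,2]<240)]
c=g.mean(0); V=np.linalg.svd(g-c)[2]; print(len(g),c.round(),V[2].round(3),g[:,2].min().round(),g[:,2].max().round())
E
```

```text
589 ((437.32989501953125, -255.49072265625), (171.21237182617188, 112.59554290771484), 82.48033142089844) [ 438. -258.   59.]
888 ((435.8750305175781, -257.44610595703125), (172.89218139648438, 111.84052276611328), 82.65266418457031) [ 423. -275.   59.]
[441.9 341.1 315.5] 39.69087930021727
850 [616. -97. 147.] [ 0.984  0.178 -0.008] 73.0 232.0
```

View pics/fs.png

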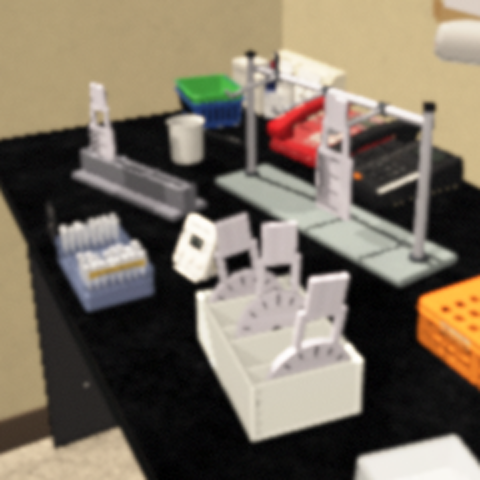

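Call:
drive_tool --pt "0 0 -5 0 4" --pt "0 0 -10 0 4" --pt "0 0 -15 0 4" --pt "0 0 -17.4 0 4" --pt "0 0 -17.4 0 4" --pt "0 0 -17.4 0 4" --pt "0 0 -17.4 0 0" --pt "0 0 -17.4 0 0" --pt "0 0 -17.4 0 0" --pt "0 0 -17.4 0 0" --pt "0 0 -17.4 0 0" --pt "0 0 -17.4 0 0"

```text
clock: 38.25
tool_pos: [441.9, 342.3, 142.5]
tcp_rot: [-1.569, 0.0, -1.23]
wrist_force: [-1.5, -0.6, 6.2]
gripper_width: 5.5
```

Call:
drive_tool --pt "0 0 2 0 0" --pt "0 0 5 0 0" --pt "0 0 10 0 0" --pt "0 0 17.4 0 0" --pt "0 0 17.4 0 0" --pt "0 -6 17.4 10 0" --pt "0 -12 17.4 20 0" --pt "-1 -18 17.4 30 0" --pt "-2.2 -24 17.4 40 0" --pt "-2.2 -30 17.4 50 0" --pt "-2.2 -36 17.4 50 0" --pt "-2.2 -44 17.4 50 0" --pt "-2.2 -44 17.4 50 0" --pt "-2.2 -44 17.4 50 0" --pt "-2.2 -44 17.4 50 0"

```text
clock: 40.12
tool_pos: [419.7, -97.6, 314.9]
tcp_rot: [-1.571, 0.001, -0.358]
wrist_force: [-0.1, -0.5, -0.9]
gripper_width: 5.2
```

```bash
python3 held.py; python3 - <<'E'
from h import *
c=get_calibration("side"); M=R.from_euler('xyz',c["orientation"]).as_matrix(); K=c["K"]
im=capture("side")[0]; t=observe()["tool_pos"]-[0,0,90]
p=M.T@(t-c["position"]); u,v=(K@p/p[2])[:2].astype(int); print(u,v)
im=im[max(v-50,0):v+50,u-60:u+60]; cv2.imwrite("pics/e2.png",cv2.resize(im,None,fx=6,fy=6,interpolation=2))
E
```

```text
n 1217 normal off -2.4 z -133.0 -3.0
(-45, -18) width -21.5 22.6 w axis [ 0.94 -0.35]
(-105, -75) width -28.6 29.5 w axis [ 0.94 -0.35]
(-140, -40) width -28.4 30.2 w axis [ 0.94 -0.35]
[419.8 -97.2 315. ]
293 193
```

View pics/e2.png

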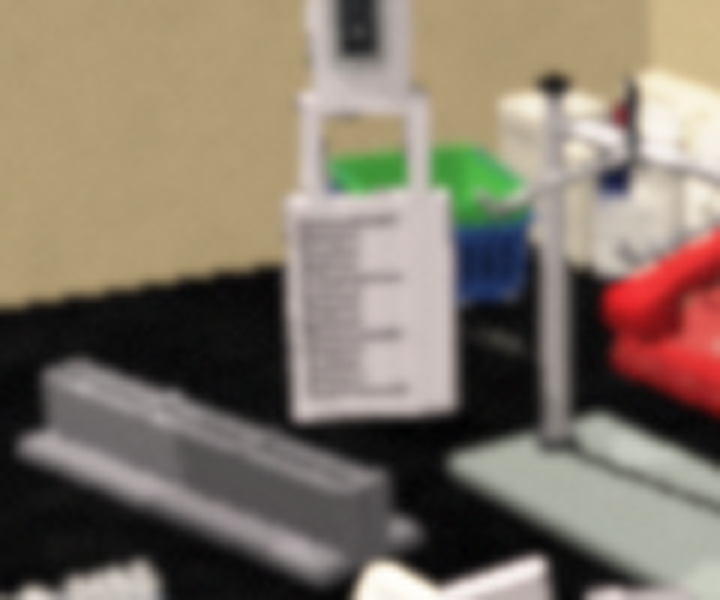

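Call:
drive_tool --pt "1 3 0 -10 0" --pt "2 7 0 -20 0" --pt "3 11 0 -30 0" --pt "4 15 0 -40 0" --pt "6.4 20.5 0 -50 0" --pt "6.4 20.5 0 -60.5 0" --pt "6.4 20.5 0 -60.5 0" --pt "6.4 20.5 -5 -60.5 0" --pt "6.4 20.5 -9.6 -60.5 0" --pt "6.4 20.5 -9.6 -60.5 0" --pt "6.4 20.5 -9.6 -60.5 0" --pt "6.4 20.5 -9.6 -60.5 0" --pt "6.4 20.5 -9.6 -60.5 0"

```text
clock: 41.85
tool_pos: [484.4, 107.2, 220.8]
tcp_rot: [-1.569, 0.0, -1.413]
wrist_force: [-0.1, -0.2, -0.3]
gripper_width: 4.8
```

Call:
drive_tool --pt "3 0.5 0 0 0" --pt "6 1 0 0 0" --pt "8 1.3 0 0 0" --pt "9 1.45 0 0 0" --pt "10 1.6 0 0 0" --pt "10 1.6 0 0 0" --pt "10 1.6 0 0 0"

```text
clock: 42.72
tool_pos: [583.4, 123.1, 219.6]
tcp_rot: [-1.571, -0.0, -1.414]
wrist_force: [0.3, 0.2, -1.1]
gripper_width: 5.0
```

Call:
drive_tool --pt "0 0 -0.5 0 0" --pt "0 0 -1 0 0" --pt "0 0 -1.3 0 0" --pt "0 0 -1.4 0 0" --pt "0 0 -1.4 0 0" --pt "0 0 -1.4 0 0"

```text
clock: 43.48
tool_pos: [583.7, 123.1, 205.7]
tcp_rot: [-1.571, 0.0, -1.414]
wrist_force: [-3.6, -0.0, 5.1]
gripper_width: 5.2
```

Call:
drive_tool --pt "0 0 0 0 1.5" --pt "0 0 0 0 4" --pt "0 0 0 0 4" --pt "0 0 0 0 4" --pt "0 0 0 0 4" --pt "0 0 5 0 4" --pt "0 0 11 0 4" --pt "0 0 11 0 4" --pt "-6 6 11 0 4" --pt "-10 12 11 0 4" --pt "-12 18 11 0 4" --pt "-12 22 11 0 4" --pt "-12 22 11 0 4" --pt "-12 22 11 0 4" --pt "-12 22 11 0 4" --pt "-12 22 11 0 4" --pt "-12 22 11 0 4" --pt "-12 22 11 0 4"

```text
clock: 45.72
tool_pos: [463.9, 342.7, 315.4]
tcp_rot: [-1.571, 0.0, -1.414]
wrist_force: [0.4, 0.8, 0.3]
gripper_width: 40.3
```

```bash
python3 cad.py z; python3 - <<'E'
from h import *
S=cloud("side")[2].reshape(-1,3)
for x,y in((617.5,-94),(583.4,123)):
    g=S[(abs(S[:,0]-x)<27)&(abs(S[:,1]-y)<55)&(S[:,2]>60)&(S[:,2]<240)]
    c=g.mean(0); V=np.linalg.svd(g-c)[2]; print(len(g),c.round(),V[2].round(3),g[:,2].min().round(),g[:,2].max().round())
P=cloud("top")[2].reshape(-1,3); g=P[(P[:,2]>100)&(P[:,2]<180)&(P[:,0]<550)&(P[:,0]>340)&(P[:,1]<-120)&(P[:,1]>-380)]
print("dials top z",g[:,2].max().round(), g.mean(0).round())
E
```

```text
583 ((437.88641357421875, -256.04095458984375), (170.2460479736328, 113.36982727050781), 82.4094009399414) [ 438. -256.   59.]
888 ((436.2725524902344, -258.0745544433594), (172.37615966796875, 111.82952117919922), 82.57052612304688) [ 423. -274.   59.]
[463.8 342.9 315.4] 40.14236202665301
856 [616. -97. 147.] [ 0.985  0.175 -0.011] 73.0 232.0
527 [582. 120. 149.] [ 0.984  0.178 -0.009] 73.0 232.0
dials top z 168.0 [ 434. -274.  141.]
```

View pics/zs.png

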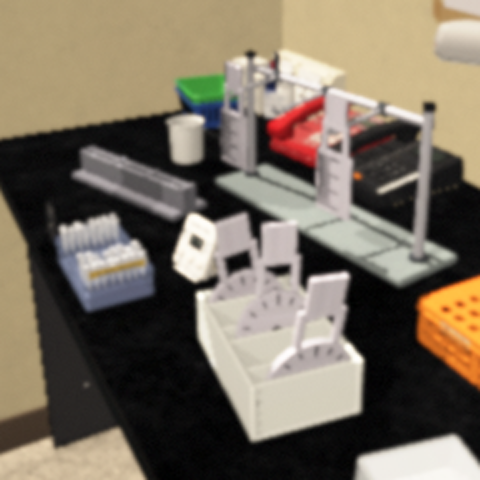

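```bash
python3 -c "
from rig import r
print(r.finish_job())"
```

```text
the job is handed in; nothing more can be done
None
```

The changeover is finished and handed in, at about 46 s on the robot's clock. No verdict is reported, so what follows rests on my own checks.

- **Dials:** all three are in the return caddy, one per slot, and they were all there before I hung the first gauge. I did not measure their lower-edge heights directly. The highest dial point read 168 mm against a dial height of 158 mm, so each sits low in its slot.
- **Gauges:** only two were in the rack. I held each one up to the side camera before hanging it, and both had the scale facing the robot, so neither needed turning. They hang on `hook_3` and `hook_1`, with the scale facing outward and `hook_2` left empty.
- **Last depth check on the gauges:** the tops are at 232 mm, which puts the window edges at about 189 mm. The plates are upright to within about 0.01 rad.
- **Caddy:** it was knocked about 13 mm aside partway through the run. It still stands upright with all three dials inside.
- **Bystanders and arm:** the timer and beaker appear where they started in the pictures; I did not re-measure their positions. The arm is parked clear of everything.

None of my final checks failed, and the two cameras agreed on the caddy position to about 2 mm.

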